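Set the dye-bath timer

TASK

The next dye bath needs ten minutes: set the yellow dial timer. Wind it by turning its knob clockwise until the pointer is clearly past the red top mark (15 minutes), then turn it back down to the green ten-minute mark and let go. Do not turn the blue timer.

Things in the scene. Friction and masses are not known exactly. Their poses are not given: they have to be found in the camera images.
- yellow_timer (a joint): Yellow timer's knob, rad: 0 = zero mark (left end of scale, lower stop), grows clockwise seen from above, 0.08 a minute: ten minutes (green mark) 0.8, 15 minutes (red mark, top of scale) 1.2; it turns on past the red mark to a hard stop at 1.6. Starts between 0 and 0.3; light even friction (0.04 N m); stays where it is left, does not run down or spring back.
- yellow_timer_grip (a point): On the yellow knob's vertical axis, 88 mm above the table. The knob is an upright bar, 48 mm long, 14 mm thick, from 64 to 103.5 mm above the table, on a disc 50 mm across; pinch its 14 mm from above. This frame turns with the knob: x along the bar to its pointer end (white stripe), y across the 14 mm, z up.
- yellow_timer_base: Yellow timer's round housing, fixed to the table, 110 mm across; origin at the centre of its underside, z up. Its white face, 58 mm above the table, carries the scale on the +x side (away from the robot): black marks at 0 and 5 minutes, green at ten, red at 15; the green mark lies along its +x axis.
- blue_timer_pointer (a point): White-striped pointer end of the knob bar of the blue timer, 88 mm above the table, 24 mm from its turning axis; x points outward along the bar. A timer like the yellow one, also fixed, for another bath; it must not be turned. The two may stand in either place.

How it is judged:
By the outcome, as a careful person would: the job done as asked, in the order asked, and still so for the second after the job is handed in, with the robot touching nothing.
It also fails if it takes over 35 s, if anything falls off the work surface, if the arm or the gripper's body presses on something with over 40 N, if the wrist force passes 120 N, or if a joint passes its speed limit or range.

ROBOT

A 6-joint arm with a two-finger parallel gripper is mounted at the origin on a cart in front of the work surface, level with it; the furniture and walls round the work are solid. World frame = base frame: x ahead of the robot, y to its left, z up, the work surface at z = 0. Lengths are in m, angles in degrees, forces in N, time in s.
With the tool pointing down it reaches from about 0.35 to 0.875 m from the base axis. Payload 4.2 kg.
Tool frame: the origin (TCP) lies between the finger pads; the fingertips stand 25 mm ahead of it and the grasp point (between the pads) lies 6 mm ahead of it (r.tips_ahead is the distance from the TCP to the fingertips, in m); z points along the fingers, y is the direction in which the jaws open and shut (so a half turn about z gives the same grasp; the last joint's range is limited). The gripper opens to 87 mm and grips with 3 to 60 N. Pads are 19 mm wide; open, the fingers measure 117 mm over their backs; the gripper's body (75 mm by 190 mm) begins 51 mm behind the grasp point.
Start: joints at [14.817, 22.042, 0.453, 0, -68.411, -14.817], TCP at [0.625, 0, 0.248] pointing down, gripper open.
Joint ranges: [-179.83, 179.83], [-69.29, 118.12], [-61.27, 80.66], [-181.25, 117.63], [-171.15, -9.14], [-177.46, 177.46]. Speed limits (degrees/s): [159.86, 159.86, 180, 180, 180, 180].

INTERFACE

Orientations are given as a 3x3 rotation matrix whose columns are the frame's x, y, z axes.
In Python, from station import r, vision, finish_job gives the robot as it stands.
- The arm moves only by the shell command python3 -m jog 'ROWS'. ROWS is a JSON object of lists of equal length, an entry for each row: "rot": the turn, a rotation vector about the world's x, y, z in degrees, a list of three; "delta_pos": the shift along the world's x, y, z in mm, a list of three; "grip": the opening in per cent of the stroke, from 0 (shut) to 100 (fully open). A call has 1 to 10 rows; each row shifts and turns the commanded pose from where the row before left it; what a row does not reach is not made up. A row lasts 1/12 s, in which the tool goes at most 41.7 mm and 7.16 degrees, less where a joint would pass 70% of its speed; a pose out of reach is approached as far as the arm can. A call with a gripper value outside its range is refused whole. The fingers move at their own pace and stop on an object; the grip force is fixed at half the most. Time passes only in rows, so rows that do not move let the fingers close. It gives the time, the measured TCP pose, the force and the opening at its end, in the units of the state.
- r.sense(): the state, without advancing time (a new reading comes with each control period).
- vision.capture(name): name is "scene" or "side" or "wrist"; returns a dict with "frame" (480x640x3 uint8, red, green, blue), "K" (3x3 intrinsics, pixels), "k1" (the pictures are not rectified: a ray, as slopes to the right and down, at radius r is drawn at 1 + k1 r^2 times it, then the intrinsics apply), "xyz" and "orientation" of the camera in the world. Camera axes: x right, y up, looking along -z (the intrinsics and any distortion apply to the point x, -y, -z); pixel columns grow to the right and rows downward; lengths in m; the calibration is good to about 2 mm. A picture is of the moment at which its call begins. There is no depth.
- finish_job(): hands the job in, once; it reports no verdict.
The state is a dict: "time_s": time; "joints": joint angles; "joint_velocities": joint speeds; "effort": joint torques, N m; "tcp_pos": TCP position; "ee_rot": TCP orientation; "wrist_force": force on the tool from outside, world axes, zero at the start; "moment": the same for the moment, N m; "gripper_width": opening from 0.0 (shut) to 1.0 (fully open).
Only numpy, scipy, OpenCV 4.12 (cv2) and the standard library are available. Lean on these libraries where they do the work, as an engineer would, in place of code of your own. Each camera call takes 0.05 s, during which the arm holds its last target. There are 200 camera calls.

## Working session

There is one attempt and no reset: what is moved stays moved. The work goes in short steps, Python scripts to look and compute and a shell command to move; the robot and the scene stay as the last step left them, time stands still between calls to the robot, and variables do not carry over. Pictures are saved under pics/ and viewed, about 8 in all and at most 12, crops included, and the job is handed in when it is done.

```bash
mkdir -p pics
cat > h.py <<'E'
import numpy as np, cv2
from station import r, vision
def cap(n,f=None):
    c=vision.capture(n)
    if f: cv2.imwrite('pics/'+f,c['frame'][:,:,::-1])
    return c
def rays(c,uv):
    uv=np.asarray(uv,float).reshape(-1,1,2)
    p=cv2.undistortPoints(uv,np.array(c['K'],float),np.array([c['k1'],0,0,0.])).reshape(-1,2)
    d=np.c_[p[:,0],-p[:,1],-np.ones(len(p))]@np.array(c['orientation']).T
    return np.array(c['xyz']),d
def plane(c,uv,z):
    o,d=rays(c,uv); return o+d*((z-o[2])/d[:,2])[:,None]
def tri(c1,u1,c2,u2):
    o1,d1=rays(c1,u1);o2,d2=rays(c2,u2);d1=d1[0];d2=d2[0]
    s=np.linalg.lstsq(np.c_[d1,-d2],o2-o1,rcond=None)[0]
    a=o1+s[0]*d1;b=o2+s[1]*d2
    return (a+b)/2,np.linalg.norm(a-b)
E
python3 - <<'E'
from h import *
a=cap('scene');b=cap('wrist')
cv2.imwrite('pics/a.png',a['frame'][:,:,::-1]);cv2.imwrite('pics/b.png',b['frame'][:,:,::-1])
for c in (a,b): print(c['xyz'],np.round(c['orientation'],3).tolist(),c['k1'])
s=r.sense();print(s['time_s'],s['tcp_pos'],np.round(s['ee_rot'],3).tolist())
E
```

```text
[ 0.02255409 -0.64482375  0.65884176] [[0.822, 0.313, -0.476], [-0.57, 0.475, -0.671], [0.016, 0.823, 0.568]] -0.06943797282232365
[ 0.62520855 -0.08073959  0.38379428] [[-1.0, -0.001, 0.002], [0.0, -0.958, -0.286], [0.002, -0.286, 0.958]] 0.024578408782297004
0.1 [6.24520772e-01 2.53680479e-05 2.46575284e-01] [[-0.0, -1.0, -0.002], [-1.0, 0.0, -0.0], [0.0, 0.002, -1.0]]
```

View pics/a.png

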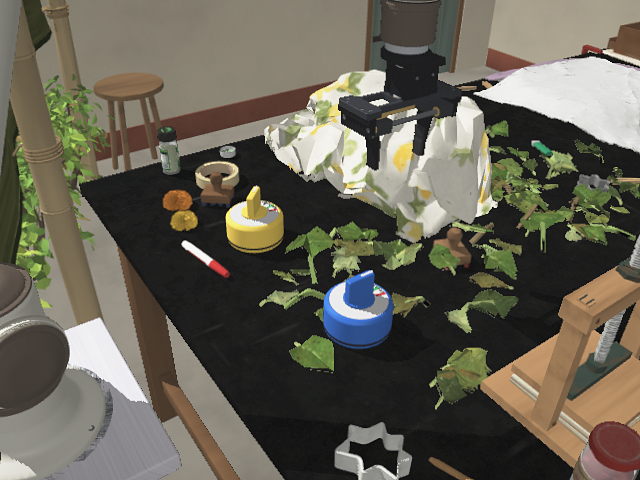

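View pics/b.png

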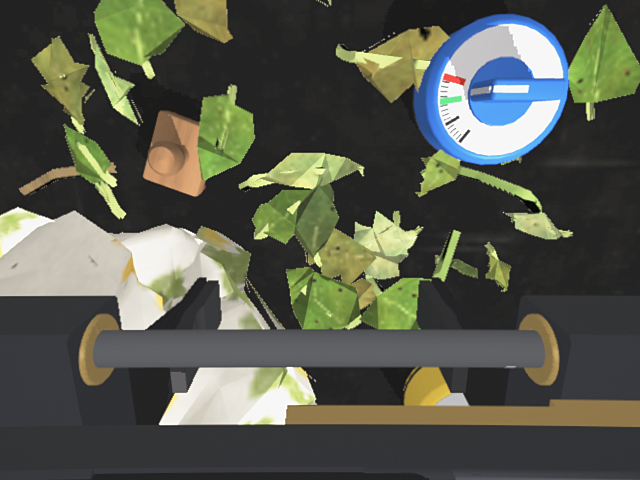

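The scene view shows the yellow timer at about (255,220) with its knob at (253,203), and the blue one at (358,310). The wrist view shows the blue dial at (495,90); the yellow one is mostly hidden behind the gripper at about (435,385).

```bash
cat >> h.py <<'E'
def mask(c,lo,hi,roi=None):
    h=cv2.cvtColor(c['frame'],cv2.COLOR_RGB2HSV); m=cv2.inRange(h,lo,hi)
    if roi: k=np.zeros_like(m);k[roi[1]:roi[3],roi[0]:roi[2]]=255;m&=k
    return m
E
python3 - <<'E'
from h import *
a=cap('scene');s=cap('side','s.png')
m=mask(a,(22,140,80),(32,255,255),(215,175,300,260))
ys,xs=np.nonzero(m);print(xs.min(),xs.max(),ys.min(),ys.max(),len(xs))
# crude: housing mid-centre and knob top edge, at known heights
print(plane(a,[[255,228]],.035),plane(a,[[253,190]],.1035),plane(a,[[358,318]],.035))
cv2.imwrite('pics/az.png',cv2.resize(a['frame'][175:265,205:300,::-1],None,fx=6,fy=6,interpolation=cv2.INTER_CUBIC))
print(s['xyz'])
E
```

```text
225 283 186 252 1807
[[0.46798724 0.20274108 0.035     ]] [[0.47999718 0.22507796 0.1035    ]] [[ 0.47533799 -0.10857431  0.035     ]]
[0.35898656 0.75113496 0.67048247]
```

View pics/s.png

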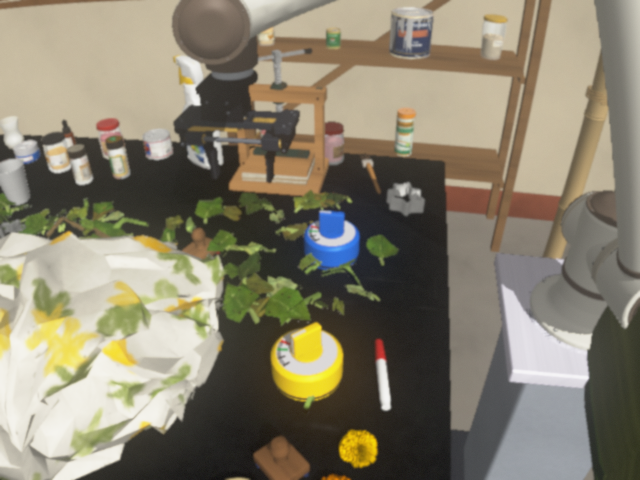

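View pics/az.png

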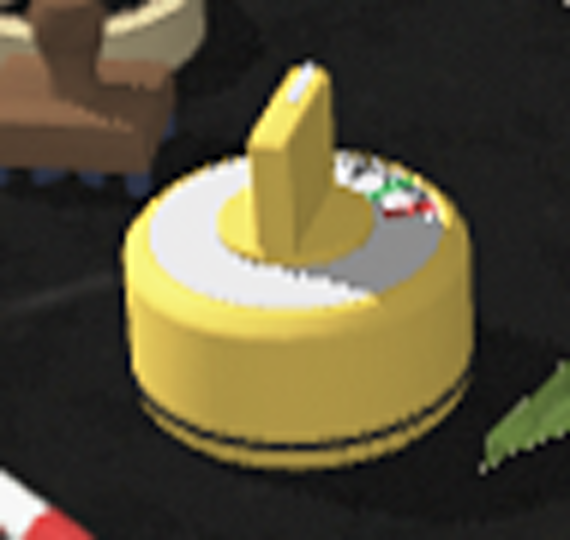

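The side view shows the yellow timer at (307,362), beside the cloth heap, with its bar pointing towards the far-left end of the scale. In the crop the pointer stripe is at the far end of the bar, left of the black marks, with red rightmost. The timer is near (0.475, 0.21). I'll turn about +126° while moving back for a wrist look, which keeps joint 6 away from its limit during the clockwise wind.

```bash
python3 -m jog '{"rot":[[0,0,7],[0,0,7],[0,0,7],[0,0,7],[0,0,7],[0,0,7],[0,0,7],[0,0,7],[0,0,7],[0,0,7]],"delta_pos":[[-13,8,0],[-13,8,0],[-13,8,0],[-13,8,0],[-13,8,0],[-13,8,0],[-13,8,0],[-13,8,0],[-13,8,0],[-13,8,0]],"grip":[80,80,80,80,80,80,80,80,80,80]}'
python3 -m jog '{"rot":[[0,0,7],[0,0,7],[0,0,7],[0,0,7],[0,0,7],[0,0,7],[0,0,7],[0,0,7],[0,0,0],[0,0,0]],"delta_pos":[[-13,8,0],[-13,8,0],[-13,8,0],[-13,8,0],[-13,8,0],[-13,8,0],[-13,8,0],[-13,8,0],[0,0,0],[0,0,0]],"grip":[80,80,80,80,80,80,80,80,80,80]}'
python3 - <<'E'
from h import *
import pickle
c=cap('wrist','w1.png'); pickle.dump(c,open('w1.pkl','wb'))
print(c['xyz'],np.round(r.sense()['joints'],1))
E
```

```text
time_s: 1.03
tcp_pos: [0.4942, 0.0803, 0.2474]
ee_rot: [[0.942, -0.336, -0.0], [-0.336, -0.942, -0.0], [-0.0, 0.0, -1.0]]
wrist_force: [-0.1, -0.7, -0.1]
gripper_width: 0.803
time_s: 1.87
tcp_pos: [0.3907, 0.1442, 0.2478]
ee_rot: [[0.809, 0.587, 0.001], [0.587, -0.809, 0.0], [0.001, -0.0, -1.0]]
wrist_force: [-0.1, -1.1, 1.5]
gripper_width: 0.799
[0.45472344 0.18809686 0.38513094] [ 42.8   1.2 -26.6   0.  -62.2  83.1]
```

View pics/w1.png

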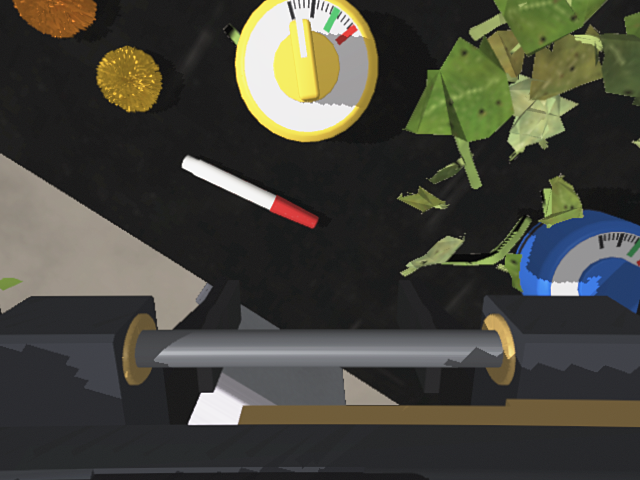

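The wrist view shows the yellow dial at (306,68), with the knob bar from about (301,20) at the striped end to (308,100). The marks run black, black, green (332,18), red (346,35), and the blue timer is clear at the right.

Run:
```python
from h import *
import pickle
c=pickle.load(open('w1.pkl','rb'));f=c['frame']
cv2.imwrite('pics/w1z.png',cv2.resize(f[0:145,230:385,::-1],None,fx=4,fy=4,interpolation=cv2.INTER_CUBIC))
m=mask(c,(20,120,60),(34,255,255),(225,0,390,150))
ct=max(cv2.findContours(m,cv2.RETR_EXTERNAL,cv2.CHAIN_APPROX_NONE)[0],key=cv2.contourArea)
print(cv2.boundingRect(ct))
g=mask(c,(45,100,60),(85,255,255),(300,0,380,60));rd=mask(c,(0,150,80),(8,255,255),(300,0,380,60))
for n,k in(('g',g),('r',rd)):
    ys,xs=np.nonzero(k);print(n,len(xs),plane(c,[[xs.mean(),ys.mean()]],.058))
# silhouette: points of hull on face-rim plane (just outer edge)
P=plane(c,ct[:,0,:][ct[:,0,1]>3],.05)[:,:2]
A=np.c_[2*P,np.ones(len(P))];s=np.linalg.lstsq(A,(P**2).sum(1),rcond=None)[0]
print('circle',s[:2],np.sqrt(s[2]+s[0]**2+s[1]**2))
```

```text
(274, 19, 66, 83)
g 156 [[0.51401336 0.21960914 0.058     ]]
r 143 [[0.51244156 0.20491811 0.058     ]]
circle [0.47852793 0.21739332] 0.024161630372816018
```

View pics/w1z.png

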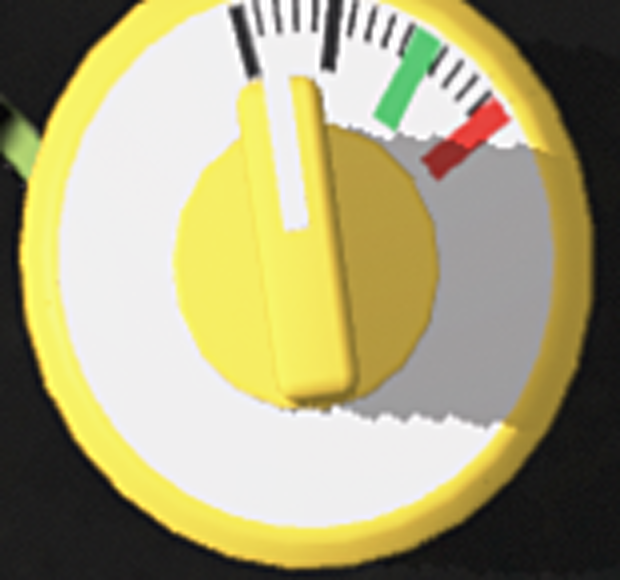

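Run:
```python
from h import *
import pickle
c=pickle.load(open('w1.pkl','rb'))
f=lambda x,y:[230+(x+.5)/4-.5,(y+.5)/4-.5]
e=plane(c,[f(281,80),f(318,393)],.1035);print('bar',e[:,:2],e[:,:2].mean(0),np.linalg.norm(e[0]-e[1]))
print('bar ang',np.degrees(np.arctan2(*(e[0]-e[1])[[1,0]])))
d=plane(c,[f(174,262),f(438,262),f(306,402)],.063);print('disc',d[:,:2],d[:2,:2].mean(0))
w=plane(c,[f(60,260),f(552,260),f(306,527)],.058);print('face',w[:,:2],w[:2,:2].mean(0))
a=cap('scene')
for i,(p,q) in enumerate((((281,80),(308,66)),((318,393),(270,147)))):
    print(tri(c,[f(*p)],a,[[205+q[0]/6-.4,175+q[1]/6-.4]]))
```

```text
bar [[0.49389424 0.23107699]
 [0.4597223  0.19954278]] [0.47680827 0.21530988] 0.04649868473783015
bar ang 42.70113049548952
disc [[0.4633543  0.2360199 ]
 [0.49206053 0.19647462]
 [0.45779429 0.20209613]] [0.47770742 0.21624726]
face [[0.45116733 0.25424434]
 [0.50545733 0.17945523]
 [0.43888359 0.18883302]] [0.47831233 0.21684979]
(array([0.491939  , 0.2313494 , 0.10653188]), np.float64(0.003395514065224295))
(array([0.45927355, 0.19980496, 0.10291012]), np.float64(0.0010346479362668384))
```

Centre is about (0.477, 0.216), the bar at 42.7°, the green mark direction at about 5.9° and the red at -17°. Triangulated bar-top height is about 0.103–0.106, which agrees with the text. I'll go above the knob, then down.

```bash
python3 -m jog '{"rot":[[0,0,3],[0,0,4],[0,0,0],[0,0,0],[0,0,0],[0,0,0],[0,0,0],[0,0,0],[0,0,0],[0,0,0]],"delta_pos":[[12,10,0],[16,13,-5],[16,13,-10],[16,13,-15],[14,12,-15],[12,10.5,-15],[0,0,0],[0,0,0],[0,0,0],[0,0,0]],"grip":[70,70,70,70,70,70,70,70,70,70]}'
python3 - <<'E'
from h import *
s=r.sense();print(np.array([.477,.2158,.096])-s['tcp_pos'],s['joints'])
a=cap('scene');cv2.imwrite('pics/a2.png',cv2.resize(a['frame'][60:280,150:450,::-1],None,fx=2,fy=2))
E
```

```text
time_s: 2.8
tcp_pos: [0.4771, 0.2151, 0.1884]
ee_rot: [[0.732, 0.681, 0.001], [0.681, -0.732, 0.001], [0.001, 0.0, -1.0]]
wrist_force: [-0.0, 0.2, 0.1]
gripper_width: 0.705
[-9.62123953e-05  7.17082849e-04 -9.24409010e-02] [ 4.20513300e+01  1.52118199e+01 -1.87823727e+01  1.19010748e-02
 -5.59297755e+01  9.08900788e+01]
```

View pics/a2.png

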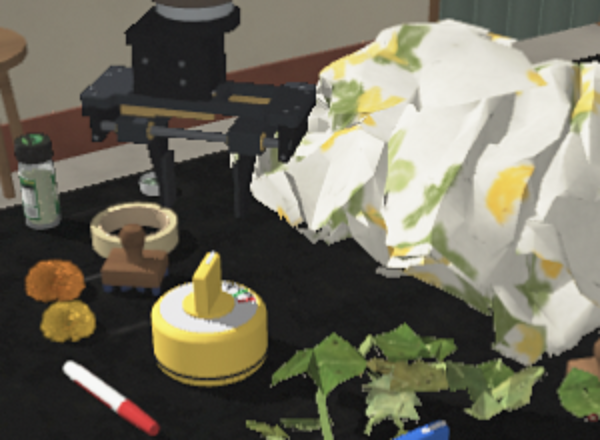

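The crop shows the gripper above the timer, clear of the jars, with the heap to its right in the image. I'll check the heap's ground edge before descending.

Run:
```python
from h import *
a=cap('scene');s=cap('side')
print(np.round(plane(a,[[275,152],[290,170],[345,195],[405,237]],0.0),3))
print(np.round(plane(s,[[220,340],[210,265],[185,385],[150,430]],0.0),3),np.round(plane(s,[[220,340],[210,265],[185,385]],0.08),3))
```

```text
[[0.705 0.524 0.   ]
 [0.685 0.423 0.   ]
 [0.723 0.257 0.   ]
 [0.724 0.059 0.   ]]
[[ 0.637  0.17   0.   ]
 [ 0.721 -0.021  0.   ]
 [ 0.662  0.273  0.   ]
 [ 0.685  0.363  0.   ]] [[0.604 0.239 0.08 ]
 [0.678 0.071 0.08 ]
 [0.626 0.33  0.08 ]]
```

```bash
python3 -m jog '{"rot":[[0,0,0],[0,0,0],[0,0,0],[0,0,0],[0,0,0],[0,0,0],[0,0,0],[0,0,0],[0,0,0],[0,0,0]],"delta_pos":[[0,0.5,-10],[0,0,-14],[0,0,-14],[0,0,-14],[0,0,-14],[0,0,-12],[0,0,-8],[0,0,-6],[0,0,0],[0,0,0]],"grip":[70,70,70,70,70,70,70,70,70,70]}'
```

```text
time_s: 3.78
tcp_pos: [0.4771, 0.2161, 0.0956]
ee_rot: [[0.731, 0.682, 0.0], [0.682, -0.731, -0.0], [0.0, 0.0, -1.0]]
wrist_force: [-1.2, -0.1, 0.4]
gripper_width: 0.698
```

The heap starts at x of about 0.62 or more, so it's clear. Now closing.

```bash
python3 -m jog '{"rot":[[0,0,0],[0,0,0],[0,0,0],[0,0,0],[0,0,0],[0,0,0],[0,0,0],[0,0,0],[0,0,0],[0,0,0]],"delta_pos":[[0,0,0],[0,0,0],[0,0,0],[0,0,0],[0,0,0],[0,0,0],[0,0,0],[0,0,0],[0,0,0],[0,0,0]],"grip":[40,20,10,0,0,0,0,0,0,0]}'
```

```text
time_s: 4.62
tcp_pos: [0.4761, 0.2172, 0.0956]
ee_rot: [[0.732, 0.682, -0.001], [0.682, -0.732, 0.002], [0.0, -0.002, -1.0]]
wrist_force: [-5.1, 5.8, 1.9]
gripper_width: 0.157
```

```bash
python3 -m jog '{"rot":[[0,0,0],[0,0,0],[0,0,-4],[0,0,-6],[0,0,-6],[0,0,-6],[0,0,-6],[0,0,-6],[0,0,-6],[0,0,0]],"delta_pos":[[-0.8,0.8,0],[-0.7,0.8,0],[0,0,0],[0,0,0],[0,0,0],[0,0,0],[0,0,0],[0,0,0],[0,0,0],[0,0,0]],"grip":[0,0,0,0,0,0,0,0,0,0]}'
```

```text
time_s: 5.45
tcp_pos: [0.4757, 0.2178, 0.0956]
ee_rot: [[0.999, 0.05, 0.0], [0.05, -0.999, 0.0], [0.0, -0.0, -1.0]]
wrist_force: [0.1, 0.4, -0.2]
gripper_width: 0.156
```

```bash
python3 -m jog '{"rot":[[0,0,-5],[0,0,-6],[0,0,-6],[0,0,-6],[0,0,-5],[0,0,-4],[0,0,0],[0,0,0],[0,0,0],[0,0,0]],"delta_pos":[[0,0,0],[0,0,0],[0,0,0],[0,0,0],[0,0,0],[0,0,0],[0,0,0],[0,0,0],[0,0,0],[0,0,0]],"grip":[0,0,0,0,0,0,0,0,0,0]}'
python3 - <<'E'
from h import *
s=r.sense();print(s['moment'],s['joints'])
w=cap('wrist');a=cap('scene');S=cap('side')
z=lambda c,x,y,X,Y,k:cv2.resize(c['frame'][y:Y,x:X,::-1],None,fx=k,fy=k,interpolation=cv2.INTER_CUBIC)
cv2.imwrite('pics/w2.png',np.vstack([np.hstack([z(a,205,165,305,265,3),z(S,255,310,355,410,3)]),cv2.resize(w['frame'][:,:,::-1],(600,300))[:,:,:]]))
E
```

```text
time_s: 6.28
tcp_pos: [0.4758, 0.2181, 0.0956]
ee_rot: [[0.876, -0.483, 0.001], [-0.483, -0.876, 0.001], [0.0, -0.001, -1.0]]
wrist_force: [-0.6, 3.1, -0.8]
gripper_width: 0.151
[ 0.91739883  0.11765851 -0.00645765] [ 4.24020625e+01  2.18089469e+01 -2.50902297e+01 -1.23425860e-02
 -4.30323600e+01  1.87152212e+01]
```

View pics/w2.png

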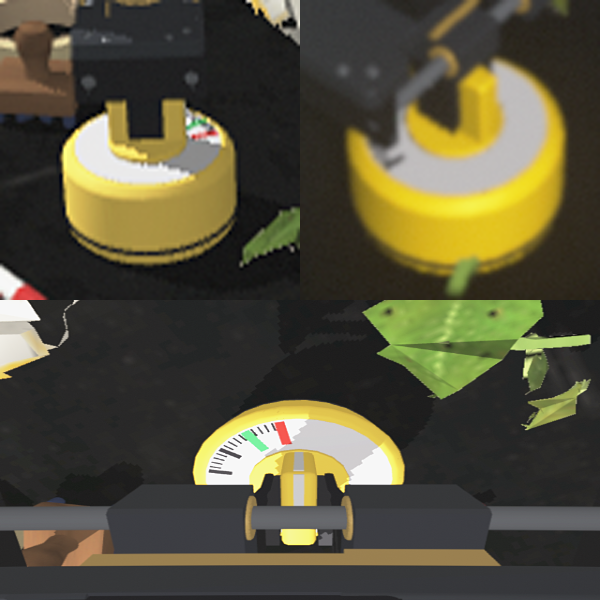

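The pointer stripe stands clearly past red (wrist panel: red at (283,433), stripe at (300,480)). Tool yaw is -28.9°, or about 1.41 rad. Now back towards green, stopping slightly short to measure.

```bash
python3 -m jog '{"rot":[[0,0,3],[0,0,6],[0,0,6],[0,0,6],[0,0,6],[0,0,4],[0,0,2],[0,0,0],[0,0,0],[0,0,0]],"delta_pos":[[0,0,0],[0,0,0],[0,0,0],[0,0,0],[0,0,0],[0,0,0],[0,0,0],[0,0,0],[0,0,0],[0,0,0]],"grip":[0,0,0,0,0,0,0,0,0,0]}'
python3 - <<'E'
from h import *
import pickle
c=cap('wrist');pickle.dump(c,open('w3.pkl','wb'))
s=r.sense();T=np.array(s['tcp_pos']);R=np.array(s['ee_rot']);print('yaw',np.degrees(np.arctan2(R[1,0],R[0,0])),T)
roi=(180,100,460,400)
for n,lo,hi in(('g',(45,100,60),(85,255,255)),('r',(0,150,80),(8,255,255))):
    k=mask(c,lo,hi,roi);ct=max(cv2.findContours(k,cv2.RETR_EXTERNAL,cv2.CHAIN_APPROX_NONE)[0],key=cv2.contourArea)
    P=plane(c,ct[:,0,:],.058)[:,:2];m=P.mean(0);d=np.linalg.svd(P-m)[2][0];d*=np.sign(d[0])
    print(n,len(ct),m,'dir',np.degrees(np.arctan2(d[1],d[0])),'from tcp',np.degrees(np.arctan2(*(m-T[:2])[::-1])),'rad',np.linalg.norm(m-T[:2]))
cv2.imwrite('pics/w3.png',cv2.resize(c['frame'][120:400,200:440,::-1],None,fx=2.1,fy=2.1,interpolation=cv2.INTER_CUBIC))
E
```

```text
time_s: 7.27
tcp_pos: [0.4757, 0.2177, 0.0956]
ee_rot: [[0.998, 0.069, 0.0], [0.069, -0.998, 0.0], [0.0, -0.0, -1.0]]
wrist_force: [-0.1, 3.3, -0.7]
gripper_width: 0.159
yaw 3.981253463177481 [0.47566926 0.21772061 0.09560923]
g 90 [0.51350316 0.21952766] dir 5.790579958791043 from tcp 2.734529264004617 rad 0.03787703912967576
r 83 [0.51191983 0.20475332] dir -17.061045672827838 from tcp -19.682765898769333 rad 0.038500058805562745
```

View pics/w3.png

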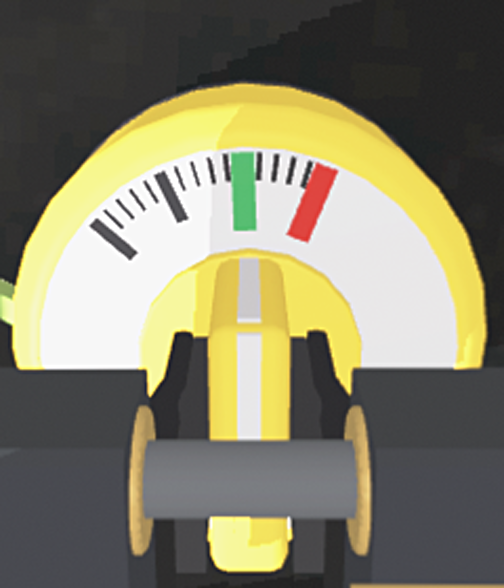

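Green mark direction is 5.8° from its own edges, and 5.86° via the red mark; neither depends on position. The tool and bar are at 4.0°, and the picture agrees: the stripe at x=250 is slightly clockwise of the green mark at 244. Turning a further 1.8° and relieving the side force.

```bash
python3 -m jog '{"rot":[[0,0,0.9],[0,0,0.9],[0,0,0],[0,0,0],[0,0,0],[0,0,0]],"delta_pos":[[0,0.5,0],[0,0.3,0],[0,0,0],[0,0,0],[0,0,0],[0,0,0]],"grip":[0,0,0,0,0,0]}'; python3 -c "
from h import *
R=np.array(r.sense()['ee_rot']);print(np.degrees(np.arctan2(R[1,0],R[0,0])))"
```

```text
time_s: 7.82
tcp_pos: [0.4756, 0.2178, 0.0956]
ee_rot: [[0.995, 0.101, -0.0], [0.101, -0.995, -0.001], [-0.0, 0.001, -1.0]]
wrist_force: [3.6, -2.5, 0.4]
gripper_width: 0.158
5.800305093775355
```

Yaw is 5.80°. I'll release to 60%, then rise straight up and back away to look.

```bash
python3 -m jog '{"rot":[[0,0,0],[0,0,0],[0,0,0],[0,0,0],[0,0,0],[0,0,0],[0,0,0],[0,0,0],[0,0,0],[0,0,0]],"delta_pos":[[0,0,0],[0,0,0],[0,0,0],[0,0,0],[0,0,0],[0,0,0],[0,0,0],[0,0,5],[0,0,12],[0,0,18]],"grip":[20,30,40,50,60,60,60,60,60,60]}'
python3 -m jog '{"rot":[[0,0,0],[0,0,0],[0,0,0],[0,0,0],[0,0,0],[0,0,0],[0,0,0],[0,0,0],[0,0,0],[0,0,0]],"delta_pos":[[0,0,25],[0,0,30],[0,0,30],[-10,0,30],[-20,-2,5],[-25,-3,0],[-25,-2,0],[-10,0,0],[0,0,0],[0,0,0]],"grip":[60,60,60,60,60,60,60,60,60,60]}'
python3 - <<'E'
from h import *
c=cap('wrist');f=c['frame']
cv2.imwrite('pics/w4.png',f[:,:,::-1])
for n,lo,hi in(('g',(45,100,60),(85,255,255)),('r',(0,150,80),(8,255,255))):
    k=mask(c,lo,hi,(220,0,420,130));ct=max(cv2.findContours(k,cv2.RETR_EXTERNAL,cv2.CHAIN_APPROX_NONE)[0],key=cv2.contourArea)
    P=plane(c,ct[:,0,:],.058)[:,:2];m=P.mean(0);d=np.linalg.svd(P-m)[2][0];d*=np.sign(d[0])
    print(n,len(ct),m,'dir',np.degrees(np.arctan2(d[1],d[0])))
# stripe: white, low-sat blob on top of bar, direction at z=.1035
h=cv2.cvtColor(f,cv2.COLOR_RGB2HSV);k=mask(c,(0,0,170),(179,60,255),(220,0,420,200))
for q in cv2.findContours(k,cv2.RETR_EXTERNAL,cv2.CHAIN_APPROX_NONE)[0]:
    if cv2.contourArea(q)>40:
        P=plane(c,q[:,0,:],.1035)[:,:2];m=P.mean(0);d=np.linalg.svd(P-m)[2][0];d*=np.sign(d[0]);print(cv2.boundingRect(q),m,np.degrees(np.arctan2(d[1],d[0])))
E
```

```text
time_s: 8.65
tcp_pos: [0.4746, 0.2177, 0.1298]
ee_rot: [[0.995, 0.101, -0.003], [0.101, -0.995, -0.002], [-0.003, 0.002, -1.0]]
wrist_force: [0.3, -0.1, 0.0]
gripper_width: 0.597
time_s: 9.48
tcp_pos: [0.3858, 0.2118, 0.2512]
ee_rot: [[0.995, 0.102, 0.001], [0.102, -0.995, 0.001], [0.002, -0.001, -1.0]]
wrist_force: [0.0, 0.3, 0.5]
gripper_width: 0.598
g 51 [0.51485514 0.21955554] dir 4.41986820233226
r 50 [0.51244229 0.2048592 ] dir -17.287574209897087
(263, 32, 120, 128) [0.4759306 0.2161968] 86.12046213308261
```

View pics/w4.png

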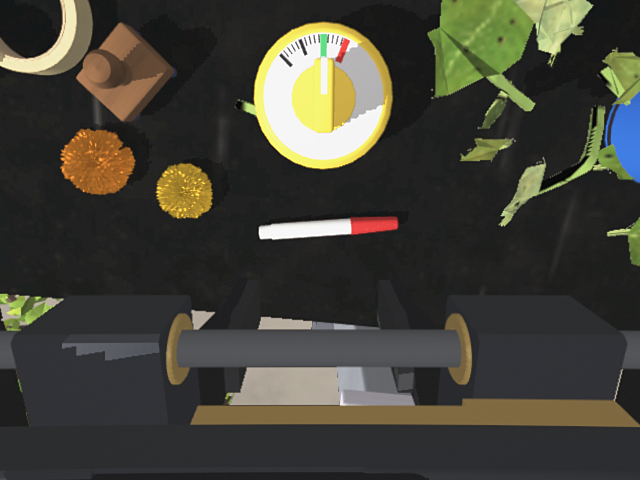

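The dial is released, with the bar vertical under the green mark (bar at x=323, rows 58–132; green at (323,44)). One numeric check of the stripe direction.

Run:
```python
from h import *
c=cap('wrist');k=mask(c,(0,0,170),(179,70,255),(314,62,334,96))
ys,xs=np.nonzero(k);pts=np.array([[xs[ys==y].mean(),y] for y in np.unique(ys)])
P=plane(c,pts,.1035)[:,:2];p=np.polyfit(P[:,0],P[:,1],1);print('stripe',len(pts),np.degrees(np.arctan(p[0])),P[[0,-1]])
cv2.imwrite('pics/w5.png',cv2.resize(c['frame'][15:175,245:400,::-1],None,fx=3.5,fy=3.5,interpolation=cv2.INTER_CUBIC))
```

```text
stripe 33 6.02931326646679 [[0.49783686 0.21796235]
 [0.47831051 0.21589995]]
```

View pics/w5.png

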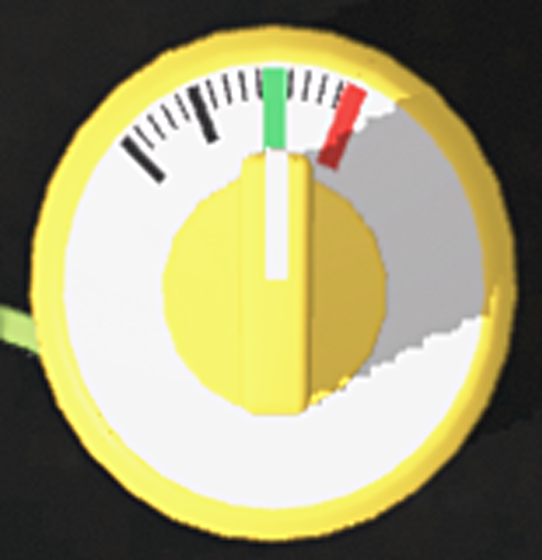

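The stripe (275,150–280) lines up with the green mark (274,70–150). The stripe measures 6.0° against a green direction of about 5.8°. Handing in.

```bash
python3 -c "
from station import finish_job
print(finish_job())"
```

```text
the job is handed in; nothing more can be done
None
```

The yellow timer is set to ten minutes and the job is handed in at about 9.6 s on the robot's clock. I pinched the knob and wound it clockwise to about 1.41 rad. That was clearly past the red mark, and a wrist picture taken there confirmed it. I then turned it back to the green mark, let go and backed well clear.

**Last checks:**
- **Pointer:** after release the stripe reads 6.0°, against a green-mark direction of about 5.8° measured close up. The last picture shows the two in line.
- **Green-mark direction:** a rougher measurement from farther away gave 4.4° (5.6° when inferred from the red mark). I trusted the close-up value, since those smaller marks are noisier.
- **Position:** the knob centre from the cameras and from the grip differed by about 2 mm, within calibration.
- **Blue timer:** the robot never came near it. I did not measure its pointer again.
- **Forces:** the wrist force readings stayed under about 8 N.

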